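Let the thick coin tube out of its dispenser

ROBOT

A 6-joint arm with a two-finger parallel gripper is mounted at the origin on the work surface. World frame = base frame: x ahead of the robot, y to its left, z up, the work surface at z = 0. Lengths are in mm, angles in rad, forces in N, time in s.
With the tool pointing down it reaches from about 300 to 775 mm from the base axis. Payload 14.6 kg.
Tool frame: the origin (TCP) lies on the centre line of the jaws, within the pads' length; the fingertips stand 22 mm ahead of it and the grasp point (between the pads) lies 3 mm ahead of it (manip.tcp_to_tips is the distance from the TCP to the fingertips, in mm); z points along the fingers, y is the direction in which the jaws open and shut (so a half turn about z gives the same grasp; the last joint's range is limited). The gripper opens to 94 mm and grips with 3 to 60 N. Pads are 16 mm wide; open, the fingers measure 119 mm over their backs; the gripper's body (75 mm by 177 mm) begins 78 mm behind the grasp point.
Start: joints at [-1.197, 0.3, 1.521, -0, 1.321, -0.067], TCP at [234.657, -497.419, 227.446] pointing down, gripper open.
Joint ranges: [-3.03, 3.03], [-0.79, 2.21], [0.23, 2.52], [-1.04, 4.18], [0, 3.07], [-2.55, 2.55]. Speed limits (rad/s): [2.22, 2.22, 2.57, 3.14, 3.14, 3.14].

INTERFACE

Orientations are given as [roll, pitch, yaw] about the fixed x, y, z axes, in that order (R = Rz(yaw) Ry(pitch) Rx(roll)).
In Python, from cell import manip, vision, workorder gives the robot as it stands.
- The arm moves only by the tool carry_out, never from a script. Its argument "deltas" is a list of rows, each a list of 3 entries, a list of its own where there are three numbers: the shift along the tool's x, y, z in cm, then the turn about the tool's z in degrees, then the opening, from 0 (shut) to 1 (fully open). A call has 1 to 20 rows; each row shifts and turns the commanded pose from where the row before left it, along the tool's axes as they then stand; what a row does not reach is not made up. A row lasts 1/12 s, in which the tool goes at most 41.7 mm and 7.16 degrees, less where a joint would pass 70% of its speed; a pose out of reach is approached as far as the arm can. A call with a gripper value outside its range is refused whole. The fingers move at their own pace and stop on an object; "grip_force" is the grip in N (left out, the last holds). Time passes only in rows, so rows that do not move let the fingers close. It gives the time, the measured TCP pose, the force and the opening at its end, in the units of the state.
- manip.read_state(): the state, without advancing time (a new reading comes with each control period).
- vision.camera(name): name is "side" or "top"; returns (picture, depth): 480x640x3 uint8, red, green, blue; 480x640 float32, mm along the optical axis (not along the pixel's ray), 0 where there is no reading.
- vision.calibration(name): a dict with "mtx" (3x3 intrinsics, pixels), "eye" and "orientation" of the camera in the world. Camera axes: x right, y down, z forward; pixel columns grow to the right and rows downward; lengths in mm; the calibration is good to about 2 mm. A picture is of the moment at which its call begins. calibration takes no time and is no camera call.
- workorder.sign_off(): hands the job in, once; it reports no verdict.
The state is a dict: "clock": time; "joints": joint angles; "qd": joint speeds; "effort": joint torques, N m; "eef_pos": TCP position; "eef_rot": TCP orientation; "wrist_force": force on the tool from outside, world axes, zero at the start; "moment": the same for the moment, N m; "finger_gap": finger opening in mm.
Only numpy, scipy, OpenCV 4.12 (cv2) and the standard library are available. Lean on these libraries where they do the work, as an engineer would, in place of code of your own. Each camera call takes 0.05 s, during which the arm holds its last target.

TASK

Two dispensers each hold a coin tube behind a gate. With your fingertips, press down the lever paddle of the one with the thicker tube so that its gate lifts and the tube rolls down to the end stop of the tray, then let the lever come all the way back up so that the gate is shut again. Do not touch either tube, leave the other dispenser's lever alone with its tube still behind the gate, and leave everything else on the table where it stands.

Things in the scene. Friction and masses are not known exactly. Their poses are not given: they have to be found in the camera images.
- thick_dispenser: Dispenser fixed on the table, holding the thick coin tube; both are alike. Origin on the table; x = downhill, the way the tube rolls, about away from the robot; z up. Base x -110 to 170, y +-65 mm. Lane 90 wide, floor sloping 12 degrees (48 high at x 0, 35 at gate x 60, 12 at end stop x 167), side walls 25 above it. Tray = the lane from gate to end stop. Posts at x -40, y +-54, 130 high.
- thin_dispenser: Dispenser fixed on the table, holding the thin coin tube; both are alike. Origin on the table; x = downhill, the way the tube rolls, about away from the robot; z up. Base x -110 to 170, y +-65 mm. Lane 90 wide, floor sloping 12 degrees (48 high at x 0, 35 at gate x 60, 12 at end stop x 167), side walls 25 above it. Tray = the lane from gate to end stop. Posts at x -40, y +-54, 130 high.
- thick_lever (a joint): Rocking lever of the thick tube's dispenser, rad: 0 = at rest, gate down; grows as the paddle end is pressed down and the gate end rises; stop at 0.5, where the paddle has sunk 53 mm and moved 13 mm towards the pivot. Spring return: about 2.5 N at the paddle to start, 6 N at full stroke. The tube passes under the gate from about 0.31.
- thin_lever (a joint): Rocking lever of the thin tube's dispenser, rad: 0 = at rest, gate down; grows as the paddle end is pressed down and the gate end rises; stop at 0.5, where the paddle has sunk 53 mm and moved 13 mm towards the pivot. Spring return: about 2.5 N at the paddle to start, 6 N at full stroke. The tube passes under the gate from about 0.12.
- thick_pivot (a point): Lever pivot of the thick tube's dispenser, 112 mm above the table, axis along dispenser y. The lever is a 16 mm wide bar over the lane: paddle 110 mm uphill of the pivot (dispenser x -150, nearest the robot), gate 100 mm downhill (x 60): two prongs hanging in front of the tube.
- thin_pivot (a point): Lever pivot of the thin tube's dispenser, 112 mm above the table, axis along dispenser y. The lever is a 16 mm wide bar over the lane: paddle 110 mm uphill of the pivot (dispenser x -150, nearest the robot), gate 100 mm downhill (x 60): two prongs hanging in front of the tube.
- thick_paddle (a point): Centre of the top face of the black press paddle (46 along x by 50 across, 8 thick) on the lever of the dispenser with the thick tube; 116 mm above the table at rest. It moves with the lever.
- thin_paddle (a point): The same point on the lever of the dispenser with the thin tube.
- thick_tube: Thick coin tube: paper-wrapped roll of coins with steel ends, 42 mm diameter, 80 mm long, about 0.26 kg, lying across the lane against the gate (dispenser x about 36 mm). Origin at its centre; y along its axis. At rest against the end stop its centre is at dispenser x about 151 mm.
- thin_tube: Thin coin tube, the same but 20 mm diameter and about 0.10 kg, in the other dispenser (dispenser x about 47 mm). Origin at its centre.
- stamp: Wooden hand stamp, 32 mm wide, 66 mm high, standing between the paddles. Origin under its centre. Bystander.
- moistener: Shallow white bowl, 52 mm wide, 26 mm high, standing between the dispensers. Origin under its centre. Bystander.
- calculator: Desk calculator, 150 x 90 x 18 mm. Origin under its centre. Bystander.
- bundle: Banded block of paper slips, 150 x 70 x 36 mm. Origin under its centre. Bystander.
- pen_cup: Dark steel pen cup, 76 mm wide, 90 mm high, pens to 130 mm. Origin under its centre. Bystander.
Not all that is in view belongs to the job. Leave any purple or yellow look-alike of the thin_tube alone. Leave any blue look-alike of the thick_tube alone.

How it is judged (in metres and radians):
On the way, in this order (a step that is already met when the one before it is completed fails the run):
1. the fingers press the paddle of the thick tube's lever down and the gate rises (value of joint thick_lever above 0.2 rad and contact force between the fingers and thick_dispenser above 0.5 N and distance between the grasp point and thick_paddle below 0.09 m), for 0.05 s.
2. the thick tube has rolled down to the end stop (x of thick_tube in the frame of thick_dispenser between 0.135 and 0.16 m and z of thick_tube in the frame of thick_dispenser between 0.02 and 0.055 m), for 0.2 s.
At the end, for the whole second after the job is handed in: The thick tube lies at rest in the tray against the end stop (its centre 135 to 160 mm along its dispenser), both levers are back at rest (under 0.05 rad), the thin tube is still behind its own gate, and no bystander has moved more than 30 mm (all of step 2 and linear speed of each of thick_tube, thin_tube below 0.02 m/s and value of joint each of thick_lever, thin_lever below 0.05 rad and x of thin_tube in the frame of thin_dispenser between 0 and 0.058 m and distance of each of stamp, moistener, calculator, bundle, pen_cup from where it was at the start of the episode below 0.03 m); the robot touches nothing.
It fails at once if the robot touches a coin tube (contact force between any of the fingers, the arm and thick_tube above 0.5 N or contact force between any of the fingers, the arm and thin_tube above 0.5 N).
It fails at once if a coin tube is lifted or thrown out of its lane (z of thick_tube in the frame of thick_dispenser above 0.085 m or z of thin_tube in the frame of thin_dispenser above 0.085 m).
It fails at once if the lever of the thin tube's dispenser is pressed (value of joint thin_lever above 0.1 rad).
It fails at once if a bystander is moved more than 30 mm (distance of any of stamp, moistener, calculator, bundle, pen_cup from where it was at the start of the episode above 0.03 m).
It also fails if it takes over 38 s, if anything falls off the work surface, if the arm or the gripper's body presses on something with over 40 N, if the wrist force passes 120 N, or if a joint passes its speed limit or range.

## Working session

There is one attempt and no reset: what is moved stays moved. The work goes in short steps, Python scripts to look and compute and a tool call to move; the robot and the scene stay as the last step left them, time stands still between calls to the robot, and variables do not carry over. Pictures are saved under pics/ and viewed, and the job is handed in when it is done.

Besides the shell and the picture viewer there is one more tool, called by a JSON object that holds its "api" and its "payload". carry_out: Moves the arm, as the interface text tells. Its arguments: {"type":"object","properties":{"deltas":{"type":"array","items":{"type":"array"}},"grip_force":{"type":"number"}},"required":["deltas"]}

```bash
mkdir -p pics; ls
python3 - <<'E'
from cell import manip, vision, workorder
import cv2, numpy as np
s=manip.read_state(); print(s)
for n in ("top","side"):
    p,d=vision.camera(n); c=vision.calibration(n); print(n,c)
    cv2.imwrite(f"pics/{n}0.png",p[:,:,::-1]); np.save(f"{n}_p.npy",p); np.save(f"{n}_d.npy",d)
E
```

```text
pics
{'clock': 0.0, 'joints': array([-1.19662614e+00,  3.00482165e-01,  1.52158124e+00, -4.66752855e-06,
        1.32070583e+00, -6.65690001e-02]), 'qd': array([ 0.00093847,  0.00242666,  0.00061896, -0.00067823, -0.00074975,
        0.00045603]), 'effort': array([ 3.08257586e-04, -5.31805909e+01, -3.52738810e+01,  7.08509772e-02,
        2.44472595e-02, -9.66712423e-05]), 'eef_pos': array([ 234.55858288, -497.2113891 ,  226.88018268]), 'eef_rot': array([-3.14041838e+00, -7.37545867e-05,  4.40740301e-01]), 'wrist_force': array([0.82217698, 0.49942275, 0.21923805]), 'moment': array([-0.02637166, -0.01965357, -0.00298473]), 'finger_gap': 93.85299621554871}
top {'mtx': array([[593.39105927,   0.        , 326.31393579],
       [  0.        , 593.39105927, 239.49927977],
       [  0.        ,   0.        ,   1.        ]]), 'eye': array([ 420.61793113,   11.74221958, 1475.10715588]), 'orientation': array([-3.00596163,  0.00349202, -1.55643829])}
side {'mtx': array([[434.63632155,   0.        , 319.72667273],
       [  0.        , 434.63632155, 247.53308265],
       [  0.        ,   0.        ,   1.        ]]), 'eye': array([125.91243843, 721.19478632, 583.95529989]), 'orientation': array([-2.06958291, -0.00922048, -2.52055564])}
```

View pics/top0.png

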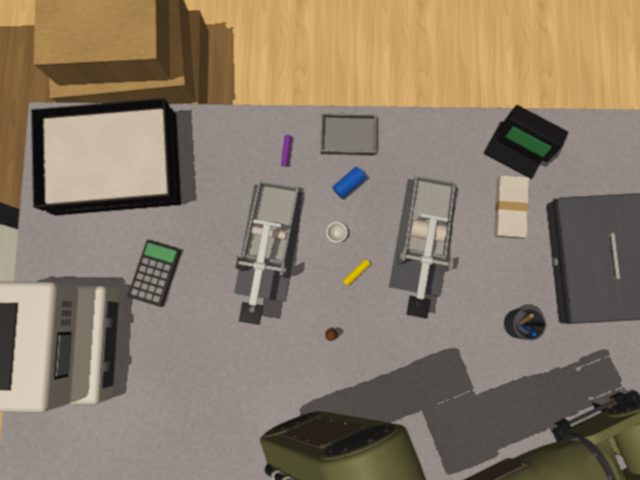

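View pics/side0.png

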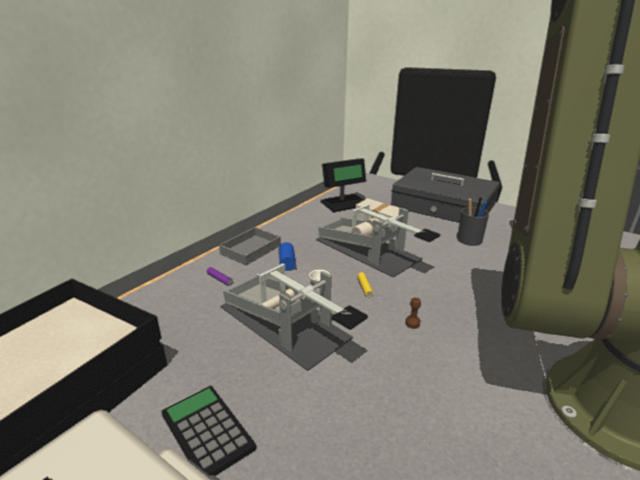

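The top view shows two dispensers: the left one's tube is near (270,230) with its paddle at (251,313), and the right one's tube is near (430,228) with its paddle at (418,307). The look-alikes are purple (287,150), yellow (357,272) and blue (349,182). Next I'll check tube thickness in close crops and measure the paddles.

```bash
cat > h.py <<'E'
import numpy as np, cv2
from scipy.spatial.transform import Rotation as R
from cell import vision
def cam(n):
    c=vision.calibration(n); return c["mtx"],np.array(c["eye"]),R.from_euler("xyz",c["orientation"]).as_matrix()
def ray(n,u,v,z):
    K,e,Rm=cam(n); d=Rm@np.linalg.inv(K)@[u,v,1]; return e+d*(z-e[2])/d[2]
def cloud(n,d):
    K,e,Rm=cam(n); v,u=np.mgrid[:480,:640]; P=np.stack([u,v,np.ones_like(u)],-1)@np.linalg.inv(K).T*d[...,None]
    return P@Rm.T+e
def proj(n,p):
    K,e,Rm=cam(n); q=K@(Rm.T@(np.array(p)-e)); return q[:2]/q[2]
E
python3 - <<'E'
from h import *
p=np.load("top_p.npy");d=np.load("top_d.npy");s=np.load("side_p.npy")
a=cv2.resize(p[180:325,225:305],None,fx=4,fy=4,interpolation=cv2.INTER_CUBIC);b=cv2.resize(p[180:325,385:465],None,fx=4,fy=4,interpolation=cv2.INTER_CUBIC)
cv2.imwrite("pics/ctop.png",np.hstack([a,b])[:,:,::-1])
a=cv2.resize(s[255:375,215:375],None,fx=2.5,fy=2.5,interpolation=cv2.INTER_CUBIC);b=cv2.resize(s[180:300,300:460],None,fx=2.5,fy=2.5,interpolation=cv2.INTER_CUBIC)
cv2.imwrite("pics/cside.png",np.hstack([a,b])[:,:,::-1])
C=cloud("top",d)
dark=(p.max(2)<60)
for nm,(u0,u1,v0,v1) in {"L":(230,275,295,330),"R":(398,440,290,325)}.items():
    m=np.zeros((480,640),np.uint8); m[v0:v1,u0:u1]=dark[v0:v1,u0:u1]
    m&=(C[...,2]>95).astype(np.uint8)
    n,l,st,ce=cv2.connectedComponentsWithStats(m); k=1+np.argmax(st[1:,4])
    q=C[l==k]; r=cv2.minAreaRect(np.argwhere(l==k)[:,::-1].astype(np.float32))
    print(nm,st[k],ce[k],q.mean(0),np.median(q[:,2]),"ray116",ray("top",*ce[k],116),r)
    wr=[ray("top",*x,116)[:2].round(0) for x in cv2.boxPoints(r)]; print(wr)
# cream tube masks
hsv=cv2.cvtColor(p,cv2.COLOR_RGB2HSV)
for nm,(u0,u1,v0,v1) in {"L":(240,300,185,265),"R":(400,455,180,265)}.items():
    bl=C[v0:v1,u0:u1]; h=hsv[v0:v1,u0:u1]
    m=(h[...,1]>30)&(h[...,2]>120)&(h[...,0]<25)
    print(nm,m.sum(), bl[m].mean(0), np.percentile(bl[m],[5,50,95],axis=0).round(0).tolist())
E
```

```text
L [241 303  22  21 243] [251.90534979 312.85185185] [435.32497476 186.00235043 115.60739204] 115.58415327242847 ray116 [435.30465432 185.94477663 116.        ] ((251.2519989013672, 312.864013671875), (20.48238754272461, 17.8885440826416), 10.30484676361084)
[array([419., 213.]), array([459., 208.]), array([451., 161.]), array([412., 167.])]
R [407 297  24  21 369] [418.5501355  306.81571816] [ 454.37797009 -192.93210838  115.82099011] 115.958317969988 ray116 [ 454.35986565 -192.9037235   116.        ] ((418.65386962890625, 306.23077392578125), (20.984424591064453, 19.023263931274414), 11.309932708740234)
[array([ 439., -165.]), array([ 481., -174.]), array([ 473., -221.]), array([ 430., -212.])]
L 455 [642.70472002 160.0664793   48.63348857] [[582.0, 121.0, 16.0], [632.0, 156.0, 45.0], [730.0, 200.0, 61.0]]
R 690 [ 650.97708282 -223.94282885   65.2951484 ] [[607.0, -271.0, 15.0], [639.0, -217.0, 75.0], [748.0, -185.0, 85.0]]
```

Run:
```python
import numpy as np
from h import *
p=np.load("top_p.npy");d=np.load("top_d.npy");C=cloud("top",d)
for n,uv in {"stamp":(331,334),"bowl":(337,232),"yellow":(357,272),"pencup":(525,322),"tableL":(210,360)}.items(): print(n,C[uv[1],uv[0]].round(0))
```

```text
stamp [389.   5.  67.]
bowl [641.  -7.   0.]
yellow [539. -57.  22.]
pencup [ 424. -459.   38.]
tableL [321. 299.   3.]
```

View pics/ctop.png

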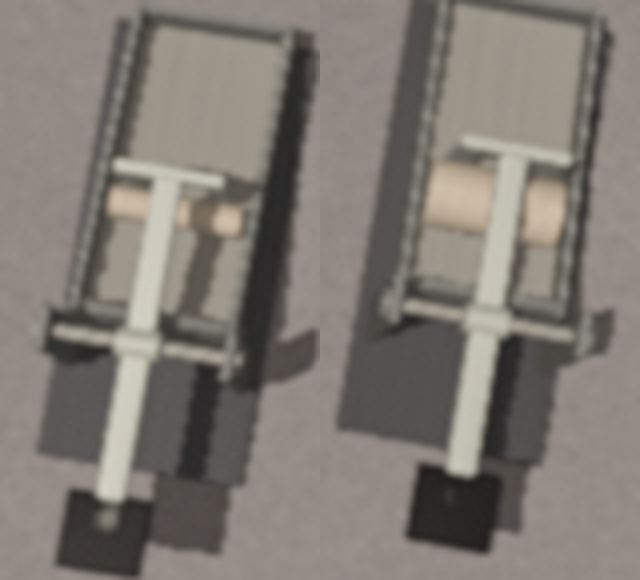

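View pics/cside.png

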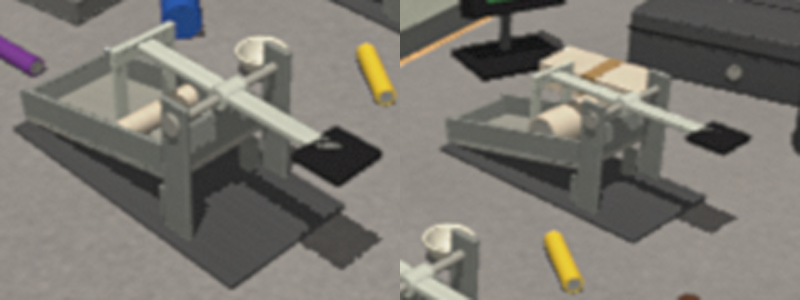

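Right dispenser at tube pixel (430,228) holds the thick tube: it reads about 42 mm thick with its top at z≈84, while the left one is clearly thin. The right paddle centre is (455,-193,116), and its height matches. Next: fingers shut, approach above it, yaw ≈ -0.2.

{"api": "carry_out", "payload": {"deltas": [[[2.2,-1.2,0],0,0],[[2.2,-1.2,0],0,0],[[2.2,-1.2,0],0,0],[[2.2,-1.2,0],0,0],[[2.2,-1.2,0],0,0],[[2.2,-1.2,0],0,0],[[2.2,-1.2,0],0,0],[[2.2,-1.2,0],0,0],[[2.2,-1.2,0],0,0],[[2.2,-1.2,0],0,0],[[2.2,-1.2,0],0,0],[[2.2,-1.2,0],0,0],[[2.2,-1.2,0],0,0],[[2.2,-1.2,0],0,0],[[2.0,-1.2,0],0,0]], "grip_force": 10}}

```text
clock: 1.35
eef_pos: [455.1, -193.4, 227.2]
eef_rot: [-3.141, 0.0, 0.441]
wrist_force: [0.5, 0.4, 0.0]
finger_gap: 0.5
```

{"api": "carry_out", "payload": {"deltas": [[[0,0,0],6,0],[[0,0,0],6,0],[[0,0,0],6,0],[[0,0,0],6,0],[[0,0,0],6,0],[[0,0,0],6,0],[[0,0,0],0,0],[[0,0,0],0,0]]}}

```text
clock: 2.02
eef_pos: [454.4, -194.6, 227.2]
eef_rot: [-3.141, 0.0, -0.184]
wrist_force: [-1.0, 0.3, 0.1]
finger_gap: 0.5
```

Run:
```python
from h import *
from cell import manip
p=np.load("top_p.npy");d=np.load("top_d.npy");C=cloud("top",d)
# lever bar: bright, z~108-125, right dispenser
m=(C[...,2]>100)&(C[...,0]>475)&(C[...,0]<680)&(C[...,1]<-150)&(C[...,1]>-290)
q=C[m]; x0=q[:,0]
line=[]
for x in (490,505,520,535,590,605,620,635):
    s=q[abs(q[:,0]-x)<6]; print(x,len(s),np.median(s,0).round(1) if len(s) else None)
s=manip.read_state(); print(s["clock"],s["eef_pos"],s["eef_rot"],s["finger_gap"],s["wrist_force"])
p,d=vision.camera("top"); cv2.imwrite("pics/top1.png",p[:,:,::-1])
p,d=vision.camera("side"); cv2.imwrite("pics/side1.png",p[:,:,::-1])
```

```text
490 37 [ 490.3 -198.9  114.9]
505 40 [ 504.2 -201.3  115.2]
520 37 [ 520.1 -203.7  115.1]
535 44 [ 536.1 -206.9  115.5]
590 39 [ 589.7 -215.6  114.6]
605 36 [ 606.  -219.2  114.9]
620 37 [ 620.  -220.4  116.4]
635 38 [ 634.6 -223.6  115. ]
2.0167 [ 454.40267631 -194.64114671  227.24114733] [-3.14146747e+00  4.71404839e-04 -1.84241925e-01] 0.512720289193887 [-0.99651477  0.33023355  0.11634653]
```

View pics/side1.png

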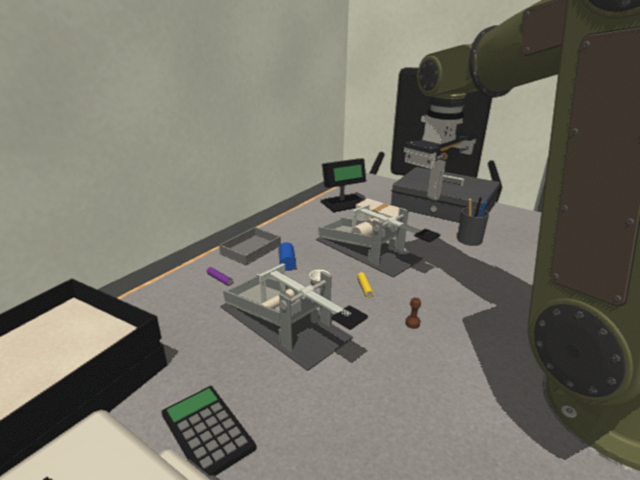

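The side view shows the shut fingers above the right dispenser's paddle, around (436,195) over (427,235). The lever line passes through y=-193 at x=454 with yaw -0.17, so both agree. Now I'll descend and press.

{"api": "carry_out", "payload": {"deltas": [[[0,0,1.5],0,0],[[0,0,1.5],0,0],[[0,0,1.5],0,0],[[0,0,1.5],0,0],[[0,0,1.5],0,0],[[0,0,1.0],0,0],[[0,0,0.5],0,0],[[0,0,0.5],0,0],[[0,0,0],0,0]]}}

```text
clock: 2.87
eef_pos: [454.5, -194.7, 132.1]
eef_rot: [-3.142, 0.0, -0.187]
wrist_force: [-0.5, -0.4, 0.5]
finger_gap: 0.1
```

{"api": "carry_out", "payload": {"deltas": [[[0.1,0,0.4],0,0],[[0.1,0,0.4],0,0],[[0.1,0,0.4],0,0],[[0.1,0,0.4],0,0],[[0.1,0,0.4],0,0],[[0.1,0,0.4],0,0],[[0.1,0,0.4],0,0],[[0.1,0,0.4],0,0],[[0.1,0,0.4],0,0],[[0.1,0,0.4],0,0],[[0,0,0],0,0],[[0,0,0],0,0]]}}

```text
clock: 3.87
eef_pos: [464.9, -196.7, 92.5]
eef_rot: [3.141, -0.001, -0.188]
wrist_force: [-1.5, 0.2, 5.7]
finger_gap: 0.5
```

Run:
```python
from h import *
a,_=vision.camera("top"); b,_=vision.camera("side")
a=cv2.resize(a[160:340,360:480],None,fx=3,fy=3); b=cv2.resize(b[140:320,290:470],None,fx=3,fy=3)
cv2.imwrite("pics/press1.png",np.hstack([a,b])[:,:,::-1])
```

```text
(no output)
```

View pics/press1.png

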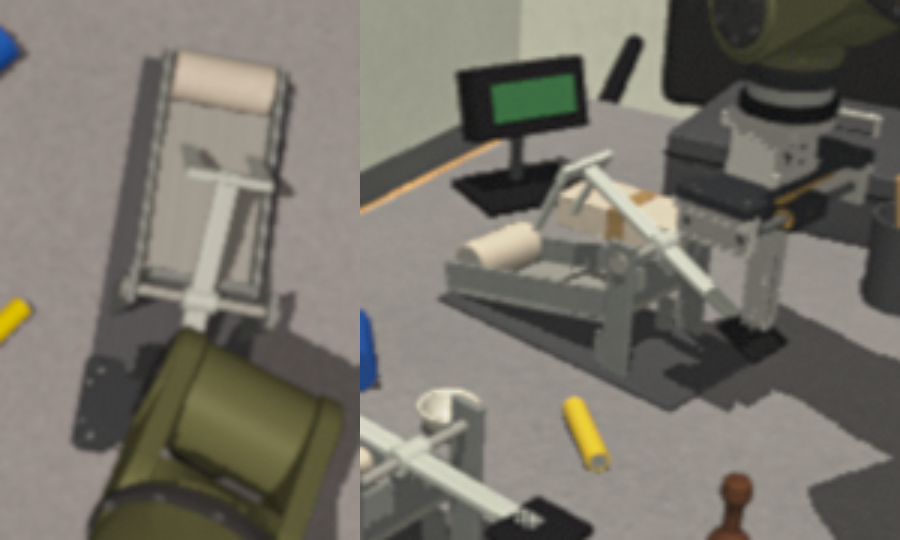

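The gate is up and the thick tube has rolled to the end stop (crop (225,82) in the top view). I'll hold briefly, then release gently and rise clear.

{"api": "carry_out", "payload": {"deltas": [[[0,0,0],0,0],[[0,0,0],0,0],[[0,0,0],0,0],[[0,0,0],0,0],[[0,0,0],0,0],[[-0.1,0,-0.4],0,0],[[-0.1,0,-0.4],0,0],[[-0.1,0,-0.4],0,0],[[-0.1,0,-0.4],0,0],[[-0.1,0,-0.4],0,0],[[-0.1,0,-0.4],0,0],[[-0.1,0,-0.4],0,0],[[-0.1,0,-0.4],0,0],[[-0.1,0,-0.4],0,0],[[-0.1,0,-0.4],0,0],[[0,0,-0.5],0,0],[[0,0,-0.5],0,0],[[0,0,-1.0],0,0]]}}

```text
clock: 5.47
eef_pos: [453.9, -194.4, 152.1]
eef_rot: [-3.141, 0.002, -0.188]
wrist_force: [-0.5, -0.7, -0.3]
finger_gap: 0.6
```

{"api": "carry_out", "payload": {"deltas": [[[0,0,-1.5],0,0],[[0,0,-2],0,0],[[0,0,-2],0,0],[[-2,0,-2],0,0],[[-2,0,-1],0,0],[[-2,0,0],0,0],[[-2,0,0],0,0],[[-2,0,0],0,0],[[0,0,0],0,0],[[0,0,0],0,0],[[0,0,0],0,0],[[0,0,0],0,0]]}}

```text
clock: 6.47
eef_pos: [356.8, -176.1, 237.5]
eef_rot: [-3.141, 0.0, -0.187]
wrist_force: [-0.3, -0.3, -0.6]
finger_gap: 0.1
```

Run:
```python
from h import *
p,d=vision.camera("top"); b,_=vision.camera("side")
C=cloud("top",d)
P=np.array([454.5,-193]); ux=np.array([np.cos(-.17),np.sin(-.17)]); O=P+150*ux
hsv=cv2.cvtColor(p,cv2.COLOR_RGB2HSV)
m=(hsv[...,1]>40)&(hsv[...,2]>120)&(hsv[...,0]<25)&(C[...,2]>30); 
L=(C[...,:2]-O)@np.c_[ux,[-ux[1],ux[0]]]
m&=(abs(L[...,1])<45)&(L[...,0]>0)&(L[...,0]<175)
print("tube disp x range",np.percentile(L[...,0][m],[3,50,97]),"ztop",np.percentile(C[...,2][m],97),m.sum())
for x in (-150,-120,-80,20,50):
    k=(abs(L[...,0]-x)<5)&(abs(L[...,1])<5)&(C[...,2]<200); print("lever z",x,np.median(C[k][:,2]) if k.any() else None)
cv2.imwrite("pics/top2.png",p[:,:,::-1]);cv2.imwrite("pics/side2.png",b[:,:,::-1])
```

```text
tube disp x range [130.450365   146.12820962 167.6740365 ] ztop 61.380432588072644 563
lever z -150 114.97987100200567
lever z -120 114.05790543871763
lever z -80 110.28686095604132
lever z 20 114.30440008159007
lever z 50 112.69164829730539
```

View pics/top2.png

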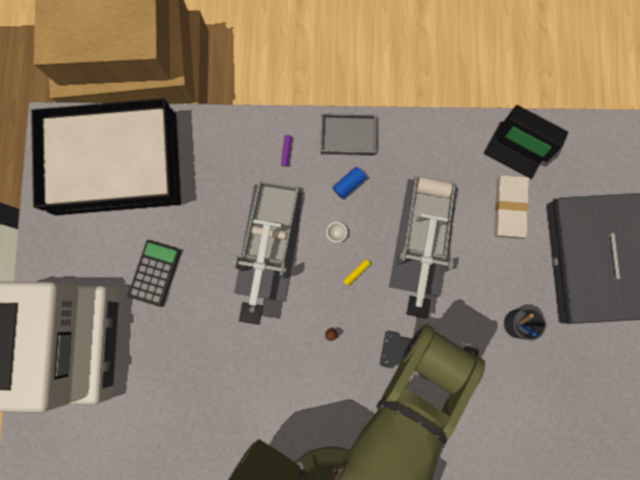

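View pics/side2.png

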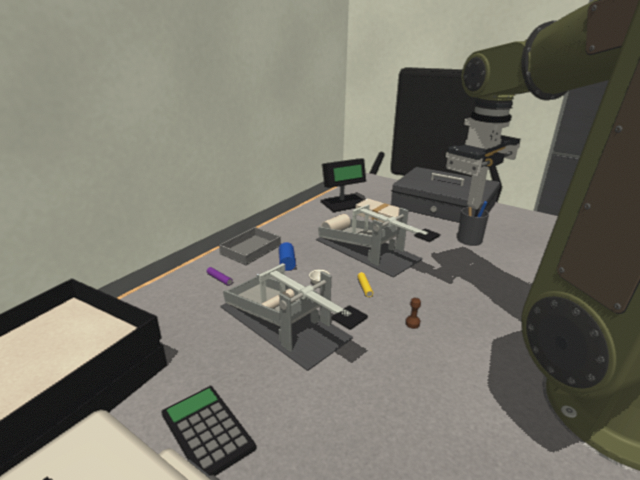

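The thick tube rests at the end stop, top pixel (434,187), x≈149. The lever is level again at z≈115, the thin tube is still at (268,232), and the bystanders haven't moved. I'm handing it in.

```bash
python3 -c "
from cell import workorder
print(workorder.sign_off())"
```

```text
the job is handed in; nothing more can be done
None
```

I pressed the paddle of the right-hand dispenser, which holds the thick tube, with shut fingertips. The press went about 46 mm down at about 6 N, the gate rose, and the tube rolled to the end stop. I then let the lever up slowly, backed the arm clear and handed the job in at about 6.6 s.

In my last checks:
- **Thick tube:** its visible span is x 130–168 mm along the dispenser, so its centre is about 149 mm, with its top at z≈61 mm.
- **Thick lever:** it is level again, with the paddle at z≈115 mm.
- **Everything else:** by eye, the thin tube is still behind its gate, its lever is at rest and the bystanders look unmoved. The arm touches nothing.

No check failed or disagreed.

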